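Cap the pots in the sprung drawer

ROBOT

A 7-joint arm with a two-finger parallel gripper is mounted at the origin on the work surface. World frame = base frame: x ahead of the robot, y to its left, z up, the work surface at z = 0. Lengths are in m, angles in rad, forces in N, time in s.
With the tool pointing down it reaches from about 0.425 to 0.875 m from the base axis. Payload 4.7 kg.
Tool frame: the origin (TCP) lies midway between the tips of the shut fingers; the grasp point (between the pads) lies 19 mm behind it; x points along the fingers, y is the direction in which the jaws open and shut, and the axes are right-handed (so a half turn about x gives the same grasp; the last joint's range is limited). The gripper opens to 85 mm and grips with 20 to 120 N. Pads are 22 mm wide; open, the fingers measure 114 mm over their backs; the gripper's body (76 mm by 85 mm) begins 54 mm behind the grasp point. The pads swing forward as they close: fully open they stand 13 mm farther back than shut.
Start: joints at [-1.273, 0.321, -0.07, 1.45, 0.023, 1.371, -0.057], TCP at [0.182, 0.624, 0.231] pointing down, gripper open.
Joint ranges: [-2.86, 2.86], [-0.3, 2.09], [-1.38, 1.24], [0.06, 2.45], [-1.56, 4.7], [0.09, 2.05], [-2.69, 2.69]. Speed limits (rad/s): [2.57, 2.57, 3.14, 3.14, 3.14, 3.14, 3.14].

INTERFACE

Orientations are given as a rotation vector (axis times angle).
In Python, from station import * gives the robot as it stands.
- The arm moves only by the tool arm_command, never from a script. Its argument "motion" is a list of rows, each a list of 7 numbers: the closure in counts, from 0 (fully open) to 255 (shut), then the shift along the world's x, y, z in cm, then the turn, a rotation vector about the world's x, y, z in degrees. In form: [[fingers, dx, dy, dz, wx, wy, wz], ...]. A call has 1 to 20 rows; each row shifts and turns the commanded pose from where the row before left it; what a row does not reach is not made up. A row lasts 1/8 s, in which the tool goes at most 62.5 mm and 10.7 degrees, less where a joint would pass 70% of its speed; a pose out of reach is approached as far as the arm can. A call is refused whole if a number of a shift passes 6.25 or a number of a turn 10.7, either way. A call with a gripper value outside its range is refused whole. The fingers move at their own pace and stop on an object; "grip_force" is the grip in N (left out, the last holds). Time passes only in rows, so rows that do not move let the fingers close. It gives the time, the measured TCP pose, the force and the opening at its end, in the units of the state.
- read_state(): the state, without advancing time (a new reading comes with each control period).
- capture(name): name is "side" or "top" or "wrist"; returns the picture (480x640x3 uint8, red, green, blue); there is no depth.
- calibration(name): a dict with "vertical_fov" (degrees; the focal length in pixels is half the picture's height over the tangent of half this angle, whatever the lens; pixels are square), "cx", "cy" (the principal point, pixels), "rvec" (rotation vector, rad) and "tvec" (3), from world to camera coordinates, as OpenCV has them. Camera axes: x right, y down, z forward; pixel columns grow to the right and rows downward; lengths in m; the calibration is good to about 2 mm. A picture is of the moment at which its call begins: read the wrist's pose just before it. calibration takes no time and is no camera call; for the wrist camera it gives the pose at the moment of the call.
- finish_job(): hands the job in, once; it reports no verdict.
The state is a dict: "time_s": time; "q": joint angles; "joint_velocities": joint speeds; "joint_torque": joint torques, N m; "tool_pos": TCP position; "ee_rot": TCP orientation; "wrist_force": force on the tool from outside, world axes, zero at the start; "torque": the same for the moment, N m; "finger_gap": finger opening in m.
Only numpy, scipy, OpenCV 4.12 (cv2) and the standard library are available. Lean on these libraries where they do the work, as an engineer would, in place of code of your own. Each camera call takes 0.05 s, during which the arm holds its last target. There are 200 camera calls.

TASK

Take the release key from its stand and push it down through the slot in the chest's top onto the hidden catch, so that the drawer springs right out. Put every lid that lies on the bench on a pot of its own in the drawer (any pot; spare pots stay open) and press each one down until its rim sits flush on the pot, then push the drawer shut until it catches and have the key standing back in its stand. Do not knock over or shift the glue bottle, the jar or the brush pot.

Things in the scene. Friction and masses are not known exactly. Their poses are not given: they have to be found in the camera images.
- chest: the fixed grey chest with a plywood top, 220 deep (x) x 200 wide (y) x 119.5 mm high; origin at the centre of its underside; its drawer comes out along its own -x, towards the robot. The gap above the drawer ends 104.5 mm above the table: a lid fully home (knob top at 100 mm) passes under, one that is not pressed home (110 mm) jams.
- drawer (a joint): opening of the drawer in m: 0 shut and caught (reads 0 to 0.003), 0.175 fully out. A spring drives it out once it is let go (7 N when shut, 3 N when out). The catch takes hold by itself when the drawer is pushed right in (needs about 10 N; it can go 6 mm past shut, to -0.006). No handle; it cannot be pulled past its catch.
- drawer_front (a point): middle of the outer face of the drawer's front board (172 mm wide, from 6 to 98 mm above the table), moving with the drawer; it stands 14 mm out from the chest when the drawer is shut. Axes as the chest's
- slot (a point): centre of the narrow slot in the chest's top, at the top face, 119.5 mm above the table, 48 mm in from the chest's robot-side edge; the slot is 24 mm along the chest's x by 14 mm across. Axes as the chest's.
- tab (a joint): how far the hidden spring latch tab under the slot is pressed down, in m: 0 at rest, 0.014 at its stop; the drawer is let go at about 0.009 to 0.010. Its spring needs 3 N to start and 7 N at the stop.
- tab_pad (a point): the spot on top of the latch tab to press, straight below the middle of the slot, 39.5 mm below the chest's top face when at rest; moves with the tab
- key_handle (a point): centre of the black handle (20 x 20 mm square, 45 mm high) of the steel release key; z up the key, x and y square to the handle's faces. Below it a round collar (28 mm across, 6 mm thick), then a round rod 9 mm across, 85 mm long; the tip is 113.5 mm below this point. About 0.12 kg. At the start it stands in its stand, hung by the collar.
- key_tip (a point): the end of the key's rod, on its axis
- key: the release key as a whole, origin at the tip of its rod
- stand_hole (a point): mouth of the round hole (15 mm across, right through) in the top of the key's dark wooden stand, a fixed block 70 x 70 x 95 mm; the mouth is 95 mm above the table. With the key in place its collar rests on the stand's top and the handle's centre is 28.5 mm above the mouth.
- pot1_rim (a point): centre of the mouth of a round white pot fixed in the drawer (nearer the robot, +y side), at its rim, 70 mm above the table; hidden in the chest until the drawer is out. 62 mm outside, 54 mm inside; pots 84 mm apart across, 74 mm along. 10 mm below the rim a rubber follower plate holds a lid up until it is pressed down 10 mm with about 8 N; the plate then stays down.
- pot2_rim (a point): centre of the mouth of a round white pot fixed in the drawer (nearer the robot, -y side), at its rim, 70 mm above the table; hidden in the chest until the drawer is out. 62 mm outside, 54 mm inside; pots 84 mm apart across, 74 mm along. 10 mm below the rim a rubber follower plate holds a lid up until it is pressed down 10 mm with about 8 N; the plate then stays down.
- pot3_rim (a point): centre of the mouth of a round white pot fixed in the drawer (farther from the robot, +y side), at its rim, 70 mm above the table; hidden in the chest until the drawer is out. 62 mm outside, 54 mm inside; pots 84 mm apart across, 74 mm along. 10 mm below the rim a rubber follower plate holds a lid up until it is pressed down 10 mm with about 8 N; the plate then stays down.
- pot4_rim (a point): centre of the mouth of a round white pot fixed in the drawer (farther from the robot, -y side), at its rim, 70 mm above the table; hidden in the chest until the drawer is out. 62 mm outside, 54 mm inside; pots 84 mm apart across, 74 mm along. 10 mm below the rim a rubber follower plate holds a lid up until it is pressed down 10 mm with about 8 N; the plate then stays down.
- lid1_mid (a point): lid 1 (may be absent), all alike, any pot: centre of a lid 50 mm high, z up. From below: cork plug 49 mm across (foot 42), 20 mm long; wooden rim 60 mm across, 8 mm thick; round knob 26 mm across, 22 mm high. Stands on its plug, this point 25 mm up. Laid in a pot this point is 15 mm above the pot's rim; fully home, 5 mm. About 0.08 kg.
- lid2_mid (a point): lid 2 (may be absent), all alike, any pot: centre of a lid 50 mm high, z up. From below: cork plug 49 mm across (foot 42), 20 mm long; wooden rim 60 mm across, 8 mm thick; round knob 26 mm across, 22 mm high. Stands on its plug, this point 25 mm up. Laid in a pot this point is 15 mm above the pot's rim; fully home, 5 mm. About 0.08 kg.
- lid3_mid (a point): lid 3 (may be absent), all alike, any pot: centre of a lid 50 mm high, z up. From below: cork plug 49 mm across (foot 42), 20 mm long; wooden rim 60 mm across, 8 mm thick; round knob 26 mm across, 22 mm high. Stands on its plug, this point 25 mm up. Laid in a pot this point is 15 mm above the pot's rim; fully home, 5 mm. About 0.08 kg.
- lid4_mid (a point): lid 4 (may be absent), all alike, any pot: centre of a lid 50 mm high, z up. From below: cork plug 49 mm across (foot 42), 20 mm long; wooden rim 60 mm across, 8 mm thick; round knob 26 mm across, 22 mm high. Stands on its plug, this point 25 mm up. Laid in a pot this point is 15 mm above the pot's rim; fully home, 5 mm. About 0.08 kg.
- glue: white glue bottle 60 mm across, 170 mm tall, a bystander; origin at the centre of its underside
- jar: glass jar with a steel cap, 72 mm across, 90 mm tall, a bystander; origin at the centre of its underside
- brushpot: blue pot of brushes, 76 mm across and 100 mm tall, brushes to 230 mm, a bystander; origin at the centre of its underside
Not all that is in view belongs to the job. Leave any pink or turquoise look-alike of the part that bears lid4_mid alone. What is shaped like the part that bears stand_hole but purple is not meant.

How it is judged:
On the way, in this order (a step that is already met when the one before it is completed fails the run):
1. the key's rod, through the slot, presses the latch tab down (value of joint tab above 0.007 m and distance between key_tip and tab_pad below 0.015 m).
2. the drawer springs out (value of joint drawer above 0.15 m), for 0.1 s.
3. every lid is fully home on a pot (((horizontal distance between lid1_mid and pot1_rim below 0.007 m and z of lid1_mid in the frame of pot1_rim between 0 and 0.008 m and angle between lid1_mid's own z axis and vertical below 0.08 rad) or (horizontal distance between lid1_mid and pot2_rim below 0.007 m and z of lid1_mid in the frame of pot2_rim between 0 and 0.008 m and angle between lid1_mid's own z axis and vertical below 0.08 rad) or (horizontal distance between lid1_mid and pot3_rim below 0.007 m and z of lid1_mid in the frame of pot3_rim between 0 and 0.008 m and angle between lid1_mid's own z axis and vertical below 0.08 rad) or (horizontal distance between lid1_mid and pot4_rim below 0.007 m and z of lid1_mid in the frame of pot4_rim between 0 and 0.008 m and angle between lid1_mid's own z axis and vertical below 0.08 rad)) and ((horizontal distance between lid2_mid and pot1_rim below 0.007 m and z of lid2_mid in the frame of pot1_rim between 0 and 0.008 m and angle between lid2_mid's own z axis and vertical below 0.08 rad) or (horizontal distance between lid2_mid and pot2_rim below 0.007 m and z of lid2_mid in the frame of pot2_rim between 0 and 0.008 m and angle between lid2_mid's own z axis and vertical below 0.08 rad) or (horizontal distance between lid2_mid and pot3_rim below 0.007 m and z of lid2_mid in the frame of pot3_rim between 0 and 0.008 m and angle between lid2_mid's own z axis and vertical below 0.08 rad) or (horizontal distance between lid2_mid and pot4_rim below 0.007 m and z of lid2_mid in the frame of pot4_rim between 0 and 0.008 m and angle between lid2_mid's own z axis and vertical below 0.08 rad)) and ((horizontal distance between lid3_mid and pot1_rim below 0.007 m and z of lid3_mid in the frame of pot1_rim between 0 and 0.008 m and angle between lid3_mid's own z axis and vertical below 0.08 rad) or (horizontal distance between lid3_mid and pot2_rim below 0.007 m and z of lid3_mid in the frame of pot2_rim between 0 and 0.008 m and angle between lid3_mid's own z axis and vertical below 0.08 rad) or (horizontal distance between lid3_mid and pot3_rim below 0.007 m and z of lid3_mid in the frame of pot3_rim between 0 and 0.008 m and angle between lid3_mid's own z axis and vertical below 0.08 rad) or (horizontal distance between lid3_mid and pot4_rim below 0.007 m and z of lid3_mid in the frame of pot4_rim between 0 and 0.008 m and angle between lid3_mid's own z axis and vertical below 0.08 rad)) and ((horizontal distance between lid4_mid and pot1_rim below 0.007 m and z of lid4_mid in the frame of pot1_rim between 0 and 0.008 m and angle between lid4_mid's own z axis and vertical below 0.08 rad) or (horizontal distance between lid4_mid and pot2_rim below 0.007 m and z of lid4_mid in the frame of pot2_rim between 0 and 0.008 m and angle between lid4_mid's own z axis and vertical below 0.08 rad) or (horizontal distance between lid4_mid and pot3_rim below 0.007 m and z of lid4_mid in the frame of pot3_rim between 0 and 0.008 m and angle between lid4_mid's own z axis and vertical below 0.08 rad) or (horizontal distance between lid4_mid and pot4_rim below 0.007 m and z of lid4_mid in the frame of pot4_rim between 0 and 0.008 m and angle between lid4_mid's own z axis and vertical below 0.08 rad))), for 0.2 s.
At the end, for the whole second after the job is handed in: every lid present sits on a pot, centred within 7 mm, level within about 4.5 degrees, with its rim within 3 mm of the pot's rim; the drawer is caught shut (within 8 mm); the key stands at rest in its stand's hole, collar within 4 mm of the stand's top (all of step 3 and horizontal distance between each of key_tip, key_handle and stand_hole below 0.012 m and z of key_handle in the frame of stand_hole below 0.032 m and angle between key_handle's own z axis and vertical below 0.15 rad and linear speed of key below 0.02 m/s and value of joint drawer below 0.008 m); the robot touches nothing.
It fails at once if the glue bottle is knocked over or shifted by more than 5 cm (distance of glue from where it was at the start of the episode above 0.05 m or angle between glue's own z axis and vertical above 0.5 rad).
It fails at once if the jar is knocked over or shifted by more than 5 cm (distance of jar from where it was at the start of the episode above 0.05 m or angle between jar's own z axis and vertical above 0.5 rad).
It fails at once if the brush pot is knocked over or shifted by more than 5 cm (distance of brushpot from where it was at the start of the episode above 0.05 m or angle between brushpot's own z axis and vertical above 0.5 rad).
Of lid1, lid2, lid3, lid4 only 3 to 4 are there at a start; the rules pass over those that are not, and their reading is None.
At some moment in a run one of lid1, lid2, lid3, lid4 may be knocked a few centimetres aside while the robot is not near it.
It also fails if it takes over 210 s, if anything falls off the work surface, if the arm or the gripper's body presses on something with over 40 N, if the wrist force passes 120 N, or if a joint passes its speed limit or range.

## Working session

There is one attempt and no reset: what is moved stays moved. The work goes in short steps, Python scripts to look and compute and a tool call to move; the robot and the scene stay as the last step left them, time stands still between calls to the robot, and variables do not carry over. Pictures are saved under pics/ and viewed, about 12 in all and at most 16, crops included, and the job is handed in when it is done.

Besides the shell and the picture viewer there is one more tool, called after ">>>" as a command line: name --pt "numbers of a row" for each row, then --argument value for the rest. arm_command: Moves the arm, as the interface text tells. Its arguments: {"type":"object","properties":{"motion":{"type":"array","items":{"type":"array","items":{"type":"number"}}},"grip_force":{"type":"number"}},"required":["motion"]}

```bash
mkdir -p pics; ls
cat > h.py <<'E'
from station import *
import numpy as np, cv2
def cal(n):
    c=calibration(n); f=240/np.tan(np.radians(c['vertical_fov'])/2)
    R=cv2.Rodrigues(np.array(c['rvec'],float))[0]; t=np.array(c['tvec'],float)
    return f,c['cx'],c['cy'],R,t
def ray(C,u,v):
    f,cx,cy,R,t=C
    d=R.T@np.array([(u-cx)/f,(v-cy)/f,1]); return -R.T@t,d
def onz(C,u,v,z):
    o,d=ray(C,u,v); return o+d*(z-o[2])/d[2]
def proj(C,p):
    f,cx,cy,R,t=C; q=R@np.array(p,float)+t; return f*q[0]/q[2]+cx,f*q[1]/q[2]+cy
def shot(n,name):
    C=cal(n); im=capture(n); cv2.imwrite('pics/%s.png'%name,im[:,:,::-1]); return C,im
E
python3 - <<'E'
from h import *
for n in('top','side','wrist'):
    C,im=shot(n,n+'0'); print(n,calibration(n))
print(read_state())
E
```

```text
pics
top {'vertical_fov': 56.661687362438, 'cx': 315.32624429267145, 'cy': 243.94778418281768, 'rvec': array([ 2.10757988, -2.09694236,  0.22663006]), 'tvec': array([0.02257754, 0.586108  , 0.92970968])}
side {'vertical_fov': 44.929754951738175, 'cx': 328.9721592163544, 'cy': 239.22919830159768, 'rvec': array([ 2.134225  , -0.56053863,  0.266244  ]), 'tvec': array([-0.50599346,  0.26018943,  1.17895984])}
wrist {'vertical_fov': 70.22471535802883, 'cx': 312.75726208921685, 'cy': 237.63620655390767, 'rvec': array([-2.3163124 , -1.74037407, -0.25054526]), 'tvec': array([-0.64963857, -0.03785395,  0.38099009])}
{'time_s': 0.15, 'q': array([-1.27290006,  0.32166679, -0.07004677,  1.45137745,  0.0226206 ,
        1.37080699, -0.0569045 ]), 'joint_velocities': array([ 0.00065732, -0.00577718,  0.00042452, -0.00168431,  0.00037408,
       -0.00047   , -0.00123145]), 'joint_torque': array([-2.25784024e-04, -4.94098163e+01, -3.83079099e-01, -3.14685631e+01,
        1.29174007e-02,  8.20550078e-03,  3.58301429e-05]), 'tool_pos': array([0.18196277, 0.62359409, 0.23047403]), 'ee_rot': array([ 0.22161233,  1.55938324, -0.22392849]), 'wrist_force': array([-0.60933074,  0.25846743,  0.77103905]), 'torque': array([-0.03370412, -0.00744253,  0.00608958]), 'finger_gap': 0.08575587322283104}
```

View pics/top0.png

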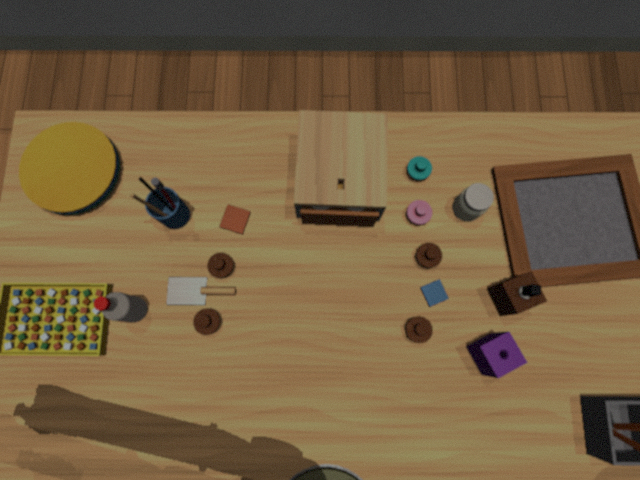

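View pics/side0.png

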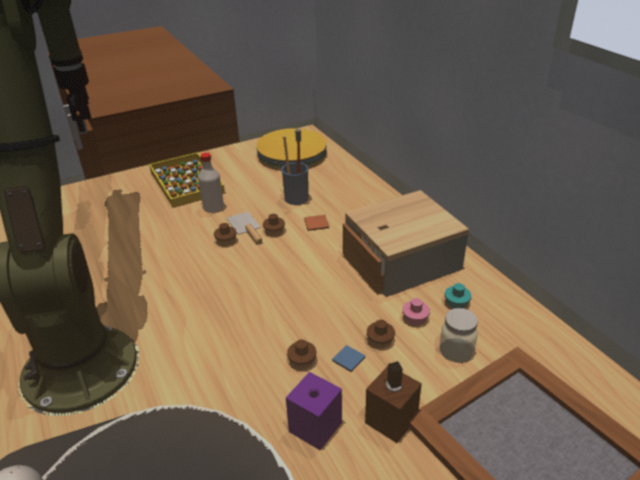

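The top view shows four brown lids near (221,265), (208,321), (429,256) and (418,329). The slot is at (341,183), the key and dark stand are near (530,290), and the purple decoy stand is at (498,354). Next I'll convert these to positions.

Run:
```python
from h import *
C=cal('top');S=cal('side')
print('cam',-C[3].T@C[4])
P={'lidA':(221,264,.05),'lidB':(208,320,.05),'lidC':(429,255,.05),'lidD':(418,328,.05),'slot':(341,183,.1195),
'chTL':(298,112,.1195),'chTR':(385,112,.1195),'chBL':(295,205,.1195),'chBR':(386,206,.1195),'key':(533,290,.146),'glue':(120,306,.0),'brush':(172,212,0.1),'jar':(478,196,.09)}
for k,(u,v,z) in P.items():
    p=onz(C,u,v,z); print(k,p.round(4),np.round(proj(S,p)))
im=cv2.imread('pics/top0.png')
a=cv2.resize(im[150:350,180:580],None,fx=2,fy=2,interpolation=cv2.INTER_CUBIC)
b=cv2.resize(im[240:320,480:560],None,fx=5,fy=5,interpolation=cv2.INTER_CUBIC)
c=cv2.resize(im[165:225,290:390],None,fx=4,fy=4,interpolation=cv2.INTER_CUBIC)
o=np.zeros((600,800,3),np.uint8);o[:400,:400]=b;o[:240,400:800]=c
c=cv2.resize(im[235:345,395:455],None,fx=3,fy=3);o[250:580,400:580]=c
c=cv2.resize(im[235:345,185:245],None,fx=3,fy=3);o[250:580,600:780]=c
cv2.imwrite('pics/crop1.png',cv2.convertScaleAbs(o,alpha=1.8))
```

```text
cam [0.36840383 0.01925172 1.0355194 ]
lidA [0.5422 0.2375 0.05  ] [273. 217.]
lidB [0.4178 0.2595 0.05  ] [225. 226.]
lidC [ 0.565  -0.2306  0.05  ] [377. 321.]
lidD [ 0.4031 -0.1986  0.05  ] [300. 340.]
slot [ 0.7099 -0.0299  0.1195] [383. 226.]
chTL [0.8791 0.0661 0.1195] [418. 189.]
chTR [ 0.8797 -0.1303  0.1195] [468. 227.]
chBL [0.6594 0.0694 0.1195] [344. 212.]
chBR [ 0.658  -0.1262  0.1195] [388. 254.]
key [ 0.4755 -0.4101  0.146 ] [392. 362.]
glue [0.4512 0.4777 0.    ] [212. 200.]
brush [0.6485 0.34   0.1   ] [291. 173.]
jar [ 0.6914 -0.3361  0.09  ] [460. 317.]
```

View pics/crop1.png

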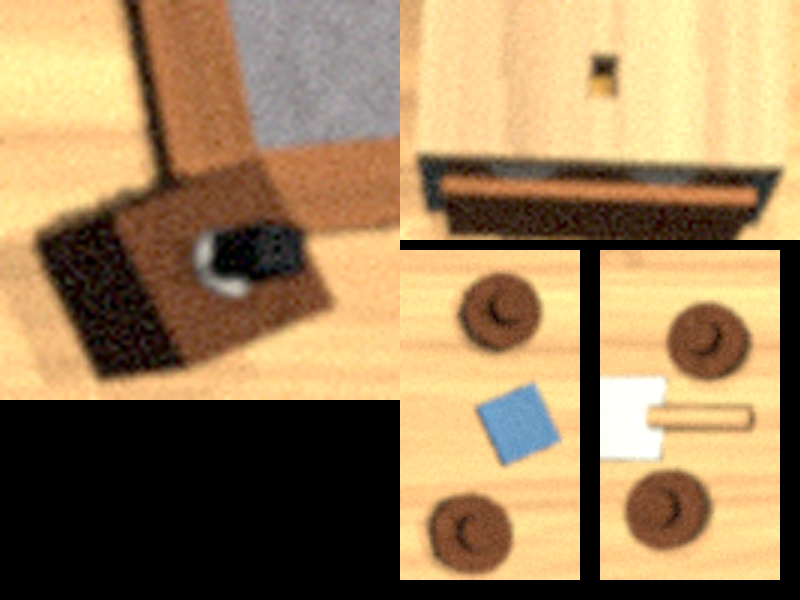

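Run:
```python
from h import *
s=read_state();R=cv2.Rodrigues(s['ee_rot'])[0]
W=cal('wrist');c=-W[3].T@W[4]
print('toolaxes\n',R.round(3)); print('cam in tool',(R.T@(c-s['tool_pos'])).round(3),'cam z in tool',(R.T@W[3].T[:,2]).round(3),'img x in tool',(R.T@W[3].T[:,0]).round(3))
C=cal('top')
for u,v,z in((524.6,292.2,.095),(537.5,290,.146),(340.75,184,.1195)):print(onz(C,u,v,z).round(4))
a0=np.arctan2(.624,.182);a1=np.radians(-39);n=22
A=np.linspace(a0,a1,n+1);r=np.linspace(.65,.62,n+1)
x=r*np.cos(A);y=r*np.sin(A);print(np.round(np.diff(x)*100,1),np.round(np.diff(y)*100,1),np.degrees(A[1]-A[0]))
```

```text
toolaxes
 [[-0.     0.28   0.96 ]
 [-0.001  0.96  -0.28 ]
 [-1.    -0.001  0.   ]]
cam in tool [-0.143  0.001 -0.074] cam z in tool [ 0.958 -0.001  0.286] img x in tool [ 0.002  1.    -0.001]
[ 0.4769 -0.4165  0.095 ]
[ 0.4756 -0.419   0.146 ]
[ 0.7076 -0.0293  0.1195]
[ 5.5  5.2  5.   4.7  4.4  4.   3.6  3.2  2.8  2.3  1.8  1.3  0.8  0.3
 -0.2 -0.7 -1.2 -1.7 -2.1 -2.6 -3.  -3.4] [-2.  -2.5 -2.9 -3.4 -3.8 -4.1 -4.5 -4.7 -5.  -5.2 -5.4 -5.5 -5.6 -5.6
 -5.6 -5.6 -5.5 -5.3 -5.2 -4.9 -4.7 -4.4] -5.124536149622181
```

>>> arm_command --pt "0 0 0 4 0 0 -2.5" --pt "0 5.5 -2 1.5 0 0 -2.5" --pt "0 5.2 -2.5 1.5 0 0 -2.5" --pt "0 5 -2.9 1 0 0 -2.5" --pt "0 4.7 -3.4 1 0 0 -2.5" --pt "0 4.4 -3.8 1 0 0 -2.5" --pt "0 4 -4.1 0 0 0 -2.5" --pt "0 3.6 -4.5 0 0 0 -2.5" --pt "0 3.2 -4.7 0 0 0 -2.5" --pt "0 2.8 -5 0 0 0 -2.5" --pt "0 2.3 -5.2 0 0 0 -2.5" --pt "0 1.8 -5.4 0 0 0 -2.5" --pt "0 1.3 -5.5 0 0 0 -2.5" --pt "0 0.8 -5.6 0 0 0 -2.5" --pt "0 0.3 -5.6 0 0 0 -2.5" --pt "0 -0.2 -5.6 0 0 0 -2.5" --pt "0 -0.7 -5.6 0 0 0 -2.5" --pt "0 -1.2 -5.5 0 0 0 -2.5" --pt "0 -1.7 -5.3 0 0 0 -2.5" --pt "0 -2.1 -5.2 0 0 0 -2.5"

```text
time_s: 2.65
tool_pos: [0.5713, -0.2515, 0.3309]
ee_rot: [0.9, 1.377, -0.9]
wrist_force: [0.2, -0.5, -0.6]
finger_gap: 0.0855
```

>>> arm_command --pt "0 -2.6 -4.9 -1 0 0 -2.5" --pt "0 -3 -4.7 -2 0 0 -1.2" --pt "0 -3.2 -4.4 -2 0 0 0" --pt "0 0 0 0 0 0 0" --pt "0 0 0 0 0 0 0"

```text
time_s: 3.28
tool_pos: [0.4845, -0.3894, 0.2812]
ee_rot: [0.948, 1.355, -0.947]
wrist_force: [0.7, 0.4, 0.4]
finger_gap: 0.0855
```

Run:
```python
from h import *
s=read_state();print(s['time_s'],s['tool_pos'],s['q'].round(2),s['wrist_force']);R=cv2.Rodrigues(s['ee_rot'])[0];print('yaw y',np.degrees(np.arctan2(R[1,1],R[0,1])))
C,im=shot('wrist','w1');print(C)
np.save('w1.npy',np.array(C,dtype=object),allow_pickle=True)
for p in((.4769,-.4165,.095),(.4765,-.418,.146)):print(proj(C,p))
```

```text
3.275 [ 0.48445516 -0.38941555  0.28117373] [ 0.09  0.28  0.68  1.47 -0.18  1.45  1.12] [0.72361232 0.42663515 0.40059102]
yaw y 20.049393881627207
(np.float64(341.32894622168595), 312.75726208921685, 237.63620655390767, array([[ 9.38967048e-01,  3.44006758e-01, -4.82487832e-04],
       [ 3.29710774e-01, -8.99544232e-01,  2.86550137e-01],
       [ 9.81411646e-02, -2.69220218e-01, -9.58065126e-01]]), array([-0.32066367, -0.56091564,  0.27564719]))
(np.float64(296.66771304408184), np.float64(235.8537420135157))
(np.float64(292.96342214936107), np.float64(253.87434004456446))
```

View pics/w1.png

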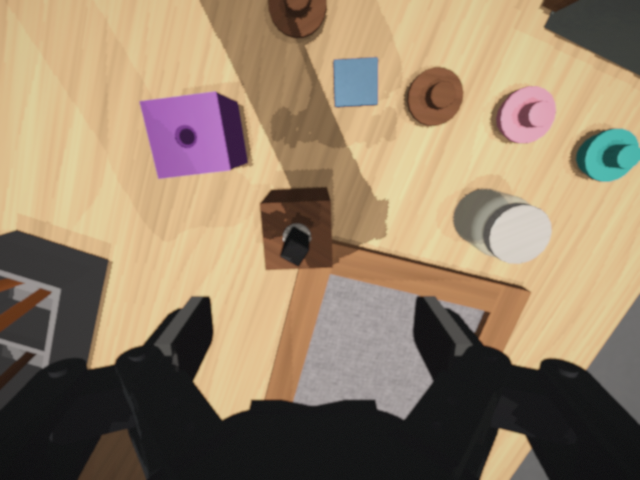

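The wrist view shows the stand top at about (297,237), with the key handle near (295,245) turned relative to the stand. I'll enlarge it.

Run:
```python
from h import *
im=cv2.imread('pics/w1.png')[180:280,250:350]
cv2.imwrite('pics/c2.png',cv2.convertScaleAbs(cv2.resize(im,None,fx=6,fy=6,interpolation=cv2.INTER_CUBIC),alpha=2.2))
```

```text
(no output)
```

View pics/c2.png

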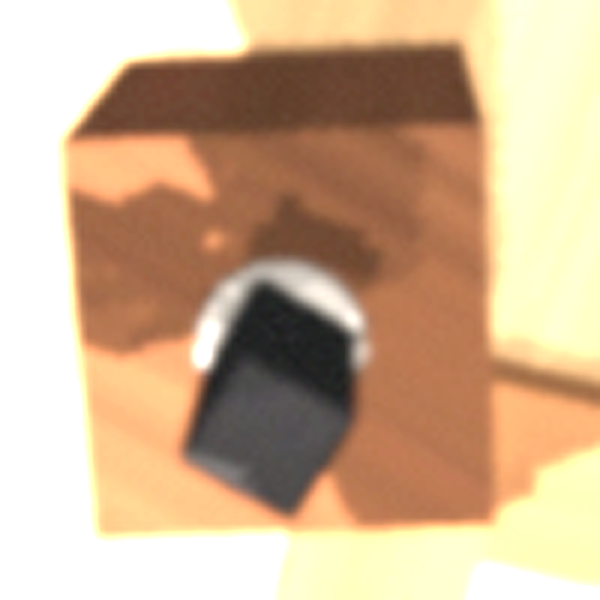

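Run:
```python
from h import *
C=cal('wrist')
def pts(L,z): return np.array([onz(C,250+u/6,180+v/6,z) for u,v in L])
h=pts([(243,350),(355,405),(292,515),(187,457)],.146);st=pts([(65,138),(483,125),(495,522),(100,532)],.095)
for q in(h,st):
    d=np.diff(np.vstack([q,q[:1]]),axis=0)[:,:2]; print(q.mean(0).round(4),np.linalg.norm(d,axis=1).round(4),np.degrees(np.arctan2(d[:,1],d[:,0])).round(1))
print(pts([(280,343)],.101),read_state()['tool_pos'])
```

```text
[ 0.4785 -0.4152  0.146 ] [0.0179 0.0192 0.0175 0.0182] [ -7.1 -98.4 169.5  82.8]
[ 0.4788 -0.4155  0.095 ] [0.0682 0.0694 0.0683 0.0691] [  22.   -67.2 -158.2  112.8]
[[ 0.47802826 -0.41541038  0.101     ]] [ 0.4853237  -0.38867892  0.28141129]
```

>>> arm_command --pt "0 -0.7 -2.7 0 0 0 -10" --pt "0 0 0 -3 0 0 -10" --pt "0 0 0 -4 0 0 -8.3" --pt "0 0 0 -4 0 0 0" --pt "0 0 0 -4 0 0 0" --pt "0 0 0 -2.4 0 0 0" --pt "0 0 0 0 0 0 0" --pt "0 0 0 0 0 0 0"

```text
time_s: 4.32
tool_pos: [0.4786, -0.4168, 0.1087]
ee_rot: [1.313, 1.136, -1.312]
wrist_force: [-0.5, -0.7, 0.6]
finger_gap: 0.0853
```

>>> arm_command --pt "150 0 0.1 0 0 0 0" --pt "255 0 0 0 0 0 0" --pt "255 0 0 0 0 0 0" --pt "255 0 0 0 0 0 0" --pt "255 0 0 0 0 0 0" --pt "255 0 0 0 0 0 0" --pt "255 0 0 0 0 0 0" --pt "255 0 0 0 0 0 0" --grip_force 60

```text
time_s: 5.32
tool_pos: [0.4772, -0.4162, 0.1077]
ee_rot: [1.315, 1.137, -1.314]
wrist_force: [0.0, 0.6, 4.3]
finger_gap: 0.0195
```

>>> arm_command --pt "255 0 0 2 0 0 0" --pt "255 0 0 4 0 0 0" --pt "255 0 0 5 0 0 0" --pt "255 0 0 5 0 0 0" --pt "255 0 0 0 0 0 0" --pt "255 0 0 0 0 0 0" --pt "255 0 0 0 0 0 0"

```text
time_s: 6.2
tool_pos: [0.4764, -0.4151, 0.2655]
ee_rot: [1.315, 1.141, -1.316]
wrist_force: [0.9, 0.5, -1.4]
finger_gap: 0.0193
```

>>> arm_command --pt "255 2.5 4.3 0 0 0 0" --pt "255 2.6 4.3 0 0 0 0" --pt "255 2.6 4.3 0 0 0 0" --pt "255 2.6 4.3 0 0 0 0" --pt "255 2.6 4.3 0 0 0 0" --pt "255 2.6 4.3 0 0 0 0" --pt "255 2.6 4.3 0 0 0 0" --pt "255 2.6 4.3 0 0 0 0" --pt "255 2.4 4.2 0 0 0 0" --pt "255 0 0 -2.5 0 0 0" --pt "255 0 0 0 0 0 0" --pt "255 0 0 0 0 0 0" --pt "255 0 0 0 0 0 0"

```text
time_s: 7.82
tool_pos: [0.7082, -0.0313, 0.2435]
ee_rot: [1.317, 1.135, -1.315]
wrist_force: [-0.6, 0.2, -1.0]
finger_gap: 0.0194
```

Run:
```python
from h import *
s=read_state();print(s['time_s'],s['tool_pos'],s['q'].round(2));R=cv2.Rodrigues(s['ee_rot'])[0];print(R.round(3))
C,im=shot('wrist','w2');S,im2=shot('side','s2')
t=s['tool_pos']+R@[.0977,0,0]; print('tip',t,proj(C,t),proj(S,t),'slot',proj(C,(.7076,-.0293,.1195)),proj(S,(.7076,-.0293,.1195)))
a=cv2.resize(im[:,:,::-1],(640,480))[80:380,150:550]
u,v=map(int,proj(S,t));b=cv2.resize(im2[v-60:v+40,u-60:u+73,::-1],None,fx=3,fy=3,interpolation=cv2.INTER_CUBIC)
o=np.zeros((600,800,3),np.uint8);o[:300,:400]=a;o[300:600,:b.shape[1]]=b
u,v=map(int,proj(C,t));c=cv2.resize(im[max(v-60,0):v+60,u-40:u+40,::-1],None,fx=5,fy=5,interpolation=cv2.INTER_CUBIC);print('crop origin',u-40,v-60);o[:c.shape[0],400:800]=c
cv2.imwrite('pics/c3.png',cv2.convertScaleAbs(o,alpha=1.7))
```

```text
7.825 [ 0.70815615 -0.03127846  0.24352448] [-0.39  0.48  0.58  1.28 -0.26  1.45  0.03]
[[ 0.002  0.989 -0.145]
 [-0.    -0.145 -0.989]
 [-1.     0.002 -0.   ]]
tip [ 0.70830783 -0.03129746  0.14582459] (np.float64(313.5543883376697), np.float64(239.4403786786781)) (np.float64(383.5748668094914), np.float64(217.40430782647755)) slot (np.float64(312.2273615593942), np.float64(227.7302644588792)) (np.float64(382.41165355064464), np.float64(226.44360811779887))
crop origin 273 179
```

View pics/c3.png

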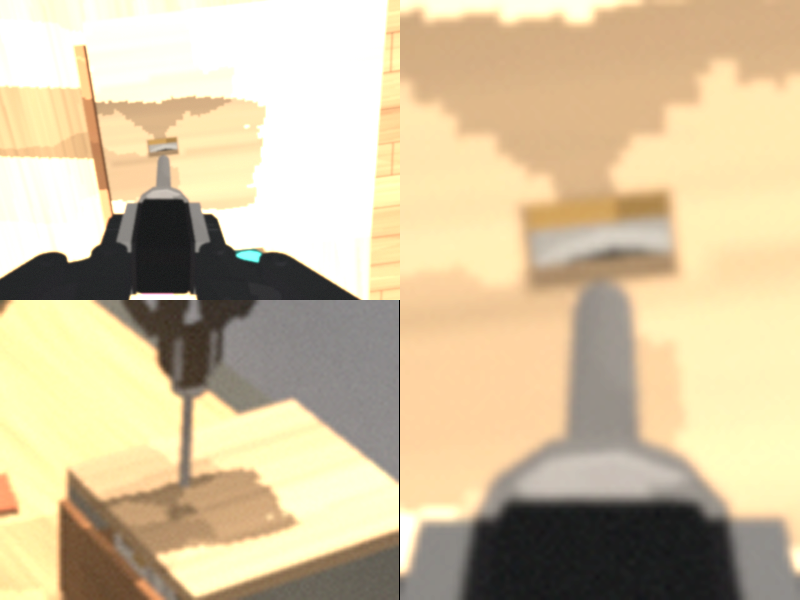

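>>> arm_command --pt "255 0 0.05 -1.5 0 0 0" --pt "255 0 0 -1 0 0 0" --pt "255 0 0 -1 0 0 0" --pt "255 0 0 -1 0 0 0" --pt "255 0 0 -1 0 0 0" --pt "255 0 0 0 0 0 0" --pt "255 0 0 0 0 0 0"

```text
time_s: 8.8
tool_pos: [0.7083, -0.0295, 0.1877]
ee_rot: [1.315, 1.137, -1.314]
wrist_force: [-0.1, -0.0, -0.8]
finger_gap: 0.0195
```

Inside the slot with no contact (tip at about 0.090). Now pressing.

>>> arm_command --pt "255 0 0 -0.5 0 0 0" --pt "255 0 0 -0.5 0 0 0" --pt "255 0 0 -0.4 0 0 0" --pt "255 0 0 -0.4 0 0 0" --pt "255 0 0 -0.4 0 0 0" --pt "255 0 0 0 0 0 0" --pt "255 0 0 0 0 0 0" --pt "255 0 0 0 0 0 0" --pt "255 0 0 0 0 0 0" --pt "255 0 0 0 0 0 0"

```text
time_s: 10.05
tool_pos: [0.7083, -0.0295, 0.1656]
ee_rot: [1.315, 1.137, -1.314]
wrist_force: [-0.1, -1.3, 4.1]
finger_gap: 0.0195
```

Run:
```python
from h import *
C,im=shot('top','t3')
S,im2=shot('side','s3')
o=np.zeros((480,800,3),np.uint8);o[:,:400]=im[60:300,240:440,::-1].repeat(2,0).repeat(2,1);o[:,400:]=im2[140:380,280:480,::-1].repeat(2,0).repeat(2,1)
cv2.imwrite('pics/c4.png',cv2.convertScaleAbs(o,alpha=1.5))
```

```text
(no output)
```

View pics/c4.png

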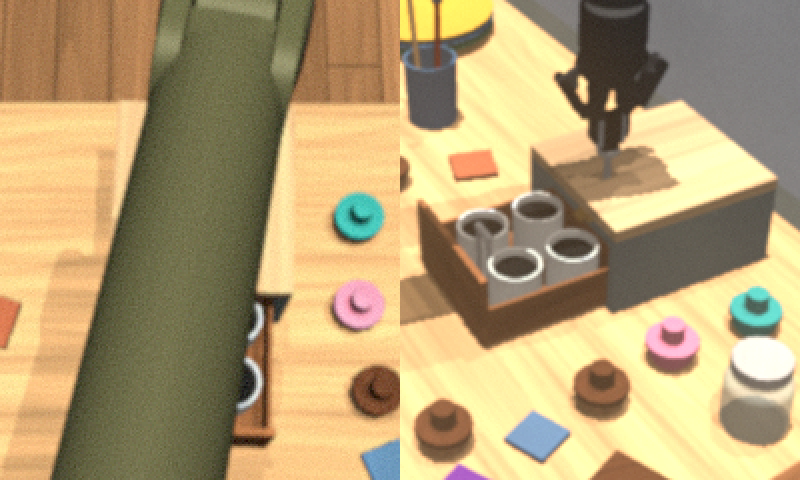

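The drawer is fully out and four pots are visible. Next I'll lift the key and return it to its stand.

>>> arm_command --pt "255 0 0 3 0 0 0" --pt "255 0 0 4 0 0 0" --pt "255 0 0 4 0 0 0" --pt "255 -2.5 -4.3 0 0 0 0" --pt "255 -2.6 -4.3 0 0 0 0" --pt "255 -2.6 -4.3 0 0 0 0" --pt "255 -2.6 -4.3 0 0 0 0" --pt "255 -2.6 -4.3 0 0 0 0" --pt "255 -2.6 -4.3 0 0 0 0" --pt "255 -2.6 -4.3 0 0 0 0" --pt "255 -2.6 -4.3 0 0 0 0" --pt "255 -2.3 -4.3 0 0 0 0" --pt "255 0 0 -4 0 0 0" --pt "255 0 0 -2 0 0 0" --pt "255 0 0 0 0 0 0" --pt "255 0 0 0 0 0 0"

```text
time_s: 12.15
tool_pos: [0.4791, -0.416, 0.2161]
ee_rot: [1.313, 1.137, -1.313]
wrist_force: [-0.0, -0.2, -1.7]
finger_gap: 0.0199
```

Run:
```python
from h import *
s=read_state();print(s['time_s'],s['tool_pos']);R=cv2.Rodrigues(s['ee_rot'])[0];C,im=shot('wrist','w5')
t=s['tool_pos']+R@[.0977,0,0]; print('tip',t,proj(C,t),'hole',proj(C,(.4785,-.4155,.095)))
u,v=map(int,proj(C,t));c=cv2.resize(im[v-60:v+60,u-60:u+60,::-1],None,fx=5,fy=5,interpolation=cv2.INTER_CUBIC);print(u-60,v-60)
cv2.imwrite('pics/c5.png',cv2.convertScaleAbs(c,alpha=2))
```

```text
12.15 [ 0.47909234 -0.41601295  0.21610042]
tip [ 0.47916891 -0.41607354  0.11840047] (np.float64(313.565699987914), np.float64(239.47220879935796)) hole (np.float64(312.56318638618785), np.float64(230.37350606181664))
253 179
```

View pics/c5.png

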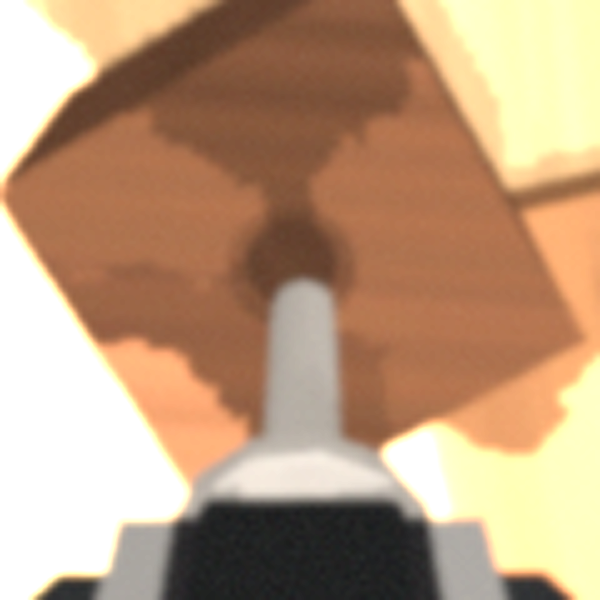

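>>> arm_command --pt "255 -0.15 0 -1 0 0 0" --pt "255 0 0 -1 0 0 0" --pt "255 0 0 -1.5 0 0 0" --pt "255 0 0 -2 0 0 0" --pt "255 0 0 -2.5 0 0 0" --pt "255 0 0 -2 0 0 0" --pt "255 0 0 -0.5 0 0 0" --pt "255 0 0 0 0 0 0" --pt "255 0 0 0 0 0 0"

```text
time_s: 13.32
tool_pos: [0.477, -0.4171, 0.1114]
ee_rot: [1.315, 1.136, -1.314]
wrist_force: [-0.0, 0.7, -1.7]
finger_gap: 0.0192
```

>>> arm_command --pt "255 0 0.1 -0.3 0 0 0" --pt "255 0 0 0 0 0 0" --pt "0 0 0 0 0 0 0" --pt "0 0 0 0 0 0 0" --pt "0 0 0 0 0 0 0" --pt "0 0 0 0 0 0 0" --pt "0 0 0 3 0 0 0" --pt "0 0 0 5 0 0 0" --pt "0 0 0 5 0 0 0" --pt "0 0 0 5 0 0 0"

```text
time_s: 14.58
tool_pos: [0.4763, -0.4154, 0.289]
ee_rot: [1.315, 1.137, -1.314]
wrist_force: [-0.1, 0.2, 0.2]
finger_gap: 0.0852
```

Run:
```python
from h import *
C,im=shot('top','t6')
for n,(x,y) in dict(A=(.5422,.2375),B=(.4178,.2595),C=(.565,-.2306),D=(.4031,-.1986)).items(): print(n,proj(C,(x,y,.028)))
o=np.zeros((600,800,3),np.uint8)
a=cv2.resize(im[185:335,190:450,::-1],None,fx=3,fy=3,interpolation=cv2.INTER_CUBIC);o[:450,:780]=a
cv2.imwrite('pics/c6.png',cv2.convertScaleAbs(o[:450],alpha=1.8))
```

```text
A (np.float64(223.02778358508846), np.float64(265.6666168950819))
B (np.float64(210.36571332253803), np.float64(320.4979987155794))
C (np.float64(426.6492124729526), np.float64(256.8438621597808))
D (np.float64(415.80244628677326), np.float64(328.3238318476978))
```

View pics/c6.png

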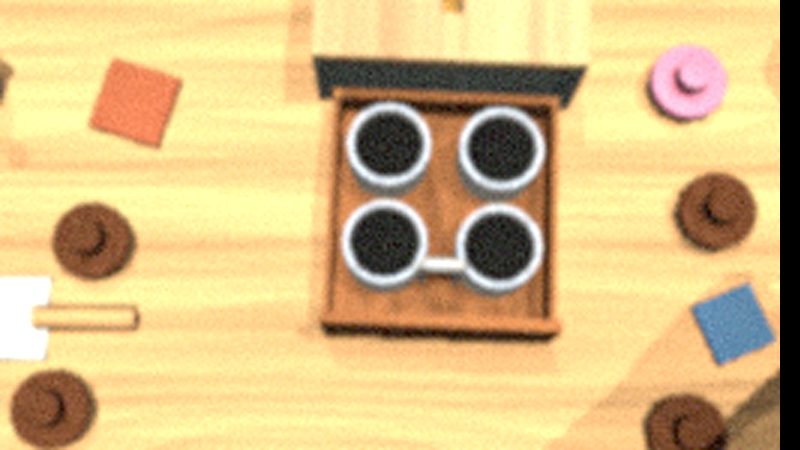

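Run:
```python
from h import *
C=cal('top');im=cv2.imread('pics/t6.png')
P=np.array([onz(C,190+u/3,185+v/3,.07)[:2] for u,v in((385,242),(499,247),(389,145),(502,150))])
print(P.round(4));
c=P.mean(0);ex=(P[2]+P[3]-P[0]-P[1]);ey=(P[0]+P[2]-P[1]-P[3]);print('c',c.round(4),np.linalg.norm(ex)/2,np.linalg.norm(ey)/2,'yaw',np.degrees([np.arctan2(ex[1],ex[0]),np.arctan2(-ey[0],ey[1])]))
yaw=np.arctan2(-ey[0],ey[1])*.5+.5*np.arctan2(ex[1],ex[0]);M=np.array([[np.cos(yaw),-np.sin(yaw)],[np.sin(yaw),np.cos(yaw)]])
for a,b in((-1,1),(-1,-1),(1,1),(1,-1)):print((c+M@[a*.037,b*.042]).round(4))
g=im.max(2)
for n,(u,v) in dict(A=(93,241),B=(53,409),C=(715,212),D=(685,432)).items():
    u,v=190+u/3,185+v/3; w=g[int(v)-18:int(v)+19,int(u)-18:int(u)+19]
    t,m=cv2.threshold(w,0,255,cv2.THRESH_BINARY_INV+cv2.THRESH_OTSU);L=cv2.connectedComponentsWithStats(m);k=1+np.argmax(L[2][1:,4]);cc=L[3][k]
    print(n,onz(C,u,v,.028).round(4),'mask',onz(C,int(u)-18+cc[0],int(v)-18+cc[1],.026).round(4),L[2][k])
```

```text
[[ 0.5359  0.0186]
 [ 0.5326 -0.0648]
 [ 0.6092  0.0159]
 [ 0.6057 -0.0681]]
c [ 0.5709 -0.0246] 0.07324466133212842 0.08383319667512118 yaw [-2.33399335 -2.31857997]
[0.5356 0.0189]
[ 0.5322 -0.0651]
[0.6096 0.0159]
[ 0.6061 -0.0681]
A [0.543  0.2422 0.028 ] mask [0.5433 0.2431 0.026 ] [  4   6  29  26 573]
B [0.4159 0.2654 0.028 ] mask [0.4166 0.2667 0.026 ] [  5   5  29  27 609]
C [ 0.5678 -0.2346  0.028 ] mask [ 0.5682 -0.2336  0.026 ] [  4   6  28  27 574]
D [ 0.4017 -0.2042  0.028 ] mask [ 0.3945 -0.2099  0.026 ] [  4   5  33  32 877]
```

>>> arm_command --pt "110 2.3 4.5 0 0 0 0" --pt "110 2.3 4.5 0 0 0 0" --pt "110 2.3 4.5 -2 0 0 0" --pt "110 2.3 4.7 -4 0 0 0" --pt "110 0 0 -4 0 0 0" --pt "110 0 0 -2 0 0 0" --pt "110 0 0 0 0 0 0" --pt "110 0 0 0 0 0 0"

```text
time_s: 15.62
tool_pos: [0.5679, -0.2375, 0.1711]
ee_rot: [1.317, 1.134, -1.314]
wrist_force: [0.2, -0.1, 0.5]
finger_gap: 0.0485
```

```bash
cat >> h.py <<'E'
def lid(name,x,y,save=True):
    s=read_state(); C,im=shot('wrist',name); u,v=map(int,proj(C,(x,y,.03)))
    x0,y0=max(u-110,0),max(v-110,0); w=im[y0:v+110,x0:u+110]
    hs=cv2.cvtColor(w,cv2.COLOR_RGB2HSV)
    g=cv2.GaussianBlur(w.max(2),(5,5),0); t,m=cv2.threshold(g,0,255,cv2.THRESH_BINARY_INV+cv2.THRESH_OTSU)
    m[hs[:,:,2]<25]=0
    m=cv2.morphologyEx(m,cv2.MORPH_OPEN,np.ones((7,7),np.uint8)); L=cv2.connectedComponentsWithStats(m);k=1+np.argmax(L[2][1:,4]);cc=L[3][k]
    p=onz(C,x0+cc[0],y0+cc[1],.03)
    print(name,'t',s['time_s'],'tcp',s['tool_pos'].round(4),'gap',s['finger_gap'],'mask pt',p.round(4),'px',(cc+[x0,y0]).round(1),'stat',L[2][k],'expect',u,v)
    cv2.imwrite('pics/%s_c.png'%name,cv2.convertScaleAbs(cv2.resize(w[:,:,::-1],None,fx=2.5,fy=2.5,interpolation=cv2.INTER_CUBIC),alpha=1.8)); print('crop origin',x0,y0,'x2.5')
    return C
E
python3 -c "
from h import *
lid('lc',.568,-.234)"
```

```text
lc t 15.625 tcp [ 0.5679 -0.2375  0.1711] gap 0.04850370150310806 mask pt [ 0.557  -0.2068  0.03  ] px [294.9 191.2] stat [  18   19  131  127 7870] expect 312 220
crop origin 202 110 x2.5
```

View pics/lc_c.png

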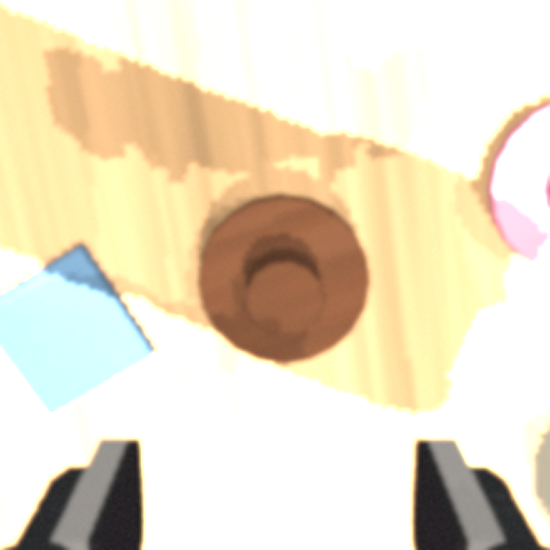

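Run:
```python
from h import *
C=cal('wrist');print(onz(C,202+284/2.5,110+278.5/2.5,.028),onz(C,202+285/2.5,110+297/2.5,.05))
im=cv2.imread('pics/lc.png');print(im[221,340],im[228,316],im[180,300],im[160,260])
```

```text
[ 0.57062932 -0.23546979  0.028     ] [ 0.57062573 -0.23610097  0.05      ]
[39 57 89] [40 58 90] [ 91 126 156] [ 74 104 131]
```

>>> arm_command --pt "110 0.25 0.15 -4 0 0 0" --pt "110 0 0 -4 0 0 0" --pt "110 0 0 -3 0 0 0" --pt "110 0 0 -2 0 0 0" --pt "110 0 0 -1 0 0 0" --pt "110 0 0 0 0 0 0" --pt "110 0 0 0 0 0 0" --pt "255 0 0 0 0 0 0" --pt "255 0 0 0 0 0 0" --pt "255 0 0 0 0 0 0" --pt "255 0 0 0 0 0 0" --pt "255 0 0 0 0 0 0" --grip_force 40

```text
time_s: 17.18
tool_pos: [0.5706, -0.2346, 0.0304]
ee_rot: [1.315, 1.136, -1.313]
wrist_force: [0.1, 0.4, 6.1]
finger_gap: 0.0247
```

>>> arm_command --pt "255 0 0 3 0 0 0" --pt "255 0 0 5 0 0 0" --pt "255 0 0 5 0 0 0" --pt "255 0.8 4.2 0 0 0 0" --pt "255 0.8 4.2 0 0 0 0" --pt "255 0.9 4.2 0 0 0 0" --pt "255 1 4.2 0 0 0 0" --pt "255 0 0 0 0 0 0" --pt "255 0 0 0 0 0 0" --pt "255 0 0 0 0 0 0"

```text
time_s: 18.42
tool_pos: [0.6043, -0.0682, 0.1593]
ee_rot: [1.316, 1.136, -1.317]
wrist_force: [0.1, 0.6, -1.0]
finger_gap: 0.0242
```

Run:
```python
from h import *
s=read_state();print(s['tool_pos'],s['wrist_force']);C,im=shot('wrist','w7')
for p in((.5356,.0189),(.5322,-.0651),(.6096,.0159),(.6061,-.0681)):print(np.round(proj(C,p+(.07,)),1))
cv2.imwrite('pics/w7b.png',cv2.convertScaleAbs(im[:,:,::-1],alpha=1.8))
```

```text
[ 0.6043479  -0.06824151  0.15925814] [ 0.05734687  0.64529939 -0.9980579 ]
[189.8 131.1]
[214.  252.5]
[302.9 118.5]
[316.  242.3]
```

View pics/w7b.png

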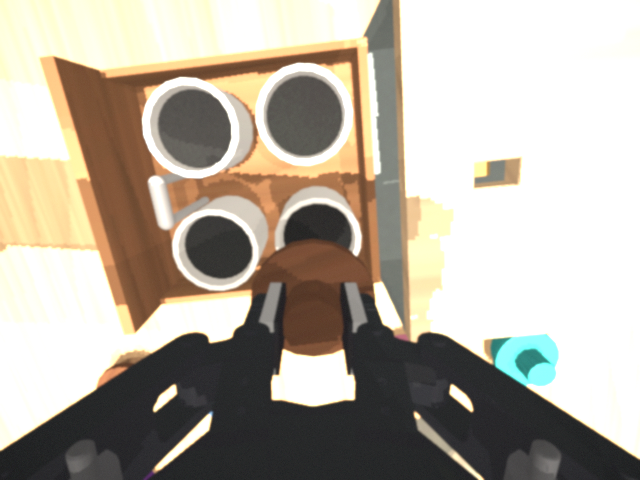

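Run:
```python
from h import *
C=cal('wrist')
print(proj(C,(.7083,-.0295,.1195)))
for u,v in((191,128),(305,115)):print(onz(C,u,v,.07))
g=cv2.cvtColor(cv2.imread('pics/w7.png'),cv2.COLOR_BGR2GRAY)
c=cv2.HoughCircles(cv2.GaussianBlur(g,(5,5),0),cv2.HOUGH_GRADIENT,1.5,60,param1=80,param2=35,minRadius=35,maxRadius=56)
for u,v,r in c[0][:6]:print(u,v,r,onz(C,u,v,.07).round(4))
```

```text
(np.float64(496.7614892893887), np.float64(175.45176063976524))
[0.53693284 0.0207926  0.07      ]
[0.61138352 0.01792339 0.07      ]
303.75 114.75 48.5 [0.6106 0.0182 0.07  ]
194.25 123.75 51.8 [0.5397 0.023  0.07  ]
215.25 246.75 36.95 [ 0.5341 -0.0608  0.07  ]
317.25 239.25 36.2 [ 0.6074 -0.0659  0.07  ]
```

Run:
```python
from h import *
C=cal('wrist');t=read_state()['tool_pos'];z=t[2]-.0304
a=onz(C,311,240,z+.028);b=onz(C,311,356,z+.028)
print(t,a,b,(a+b)/2)
for u in(250,372):print(onz(C,u,297,z+.024))
```

```text
[ 0.60441755 -0.06813917  0.15933432] [ 0.60728824 -0.03931378  0.15693432] [ 0.59843583 -0.0991182   0.15693432] [ 0.60286204 -0.06921599  0.15693432]
[ 0.57367047 -0.06479805  0.15293432]
[ 0.63204749 -0.0733348   0.15293432]
```

>>> arm_command --pt "255 0.3 0.2 -2 0 0 0" --pt "255 0 0 -2 0 0 0" --pt "255 0 0 -1.5 0 0 0" --pt "255 0 0 -0.5 0 0 0" --pt "255 0 0 -0.3 0 0 0" --pt "255 0 0 -0.2 0 0 0" --pt "255 0 0 0 0 0 0" --pt "255 0 0 0 0 0 0"

```text
time_s: 19.48
tool_pos: [0.6082, -0.0644, 0.0949]
ee_rot: [1.315, 1.137, -1.314]
wrist_force: [-0.3, -0.0, -1.6]
finger_gap: 0.0244
```

>>> arm_command --pt "255 0 -0.15 -0.2 0 0 0" --pt "255 0 0 -0.2 0 0 0" --pt "255 0 0 -0.2 0 0 0" --pt "255 0 0 -0.2 0 0 0" --pt "255 0 0 -0.2 0 0 0" --pt "255 0 0 0 0 0 0"

```text
time_s: 20.23
tool_pos: [0.608, -0.0662, 0.0854]
ee_rot: [1.315, 1.137, -1.314]
wrist_force: [-2.7, -0.3, 5.1]
finger_gap: 0.0243
```

>>> arm_command --pt "255 0 0 -0.2 0 0 0" --pt "255 0 0 -0.2 0 0 0" --pt "255 0 0 -0.1 0 0 0" --pt "255 0 0 0 0 0 0"

```text
time_s: 20.72
tool_pos: [0.608, -0.0662, 0.0805]
ee_rot: [1.315, 1.137, -1.314]
wrist_force: [-2.3, 0.3, 5.9]
finger_gap: 0.0248
```

>>> arm_command --pt "255 0 0 -0.1 0 0 0" --pt "255 0 0 -0.1 0 0 0" --pt "255 0 0 0 0 0 0"

```text
time_s: 21.1
tool_pos: [0.6094, -0.0662, 0.0803]
ee_rot: [1.317, 1.136, -1.312]
wrist_force: [-2.6, 0.9, 12.7]
finger_gap: 0.0249
```

>>> arm_command --pt "110 0 0 0.1 0 0 0" --pt "110 0 0 0 0 0 0" --pt "110 0 0 3 0 0 0" --pt "110 0 0 5 0 0 0" --pt "110 0 0 4 0 0 0" --pt "110 -4.1 -2.7 0 0 0 0" --pt "110 -4.1 -2.8 0 0 0 0" --pt "110 -4.1 -2.8 0 0 0 0" --pt "110 -4.1 -2.8 0 0 0 0" --pt "110 -4.1 -2.8 0 0 0 0" --pt "110 0 0 -3 0 0 0" --pt "110 0 0 0 0 0 0" --pt "110 0 0 0 0 0 0"

```text
time_s: 22.72
tool_pos: [0.4034, -0.2047, 0.1689]
ee_rot: [1.314, 1.137, -1.314]
wrist_force: [-0.2, -0.6, -0.1]
finger_gap: 0.0482
```

```bash
python3 - <<'E'
import re
s=open('h.py').read();i=s.index('def lid')
open('h.py','w').write(s[:i]+'''def lid(name,x,y):
    s=read_state(); C,im=shot('wrist',name); u,v=map(int,proj(C,(x,y,.028)))
    m=((im[:,:,0]<112)&(im[:,:,0]>45)&(im[:,:,0]>1.7*im[:,:,2])).astype(np.uint8)
    m=cv2.morphologyEx(m,cv2.MORPH_OPEN,np.ones((5,5),np.uint8)); n,lab,st,cen=cv2.connectedComponentsWithStats(m)
    print(name,'t',s['time_s'],'tcp',s['tool_pos'].round(4),'gap',s['finger_gap'],'expect',u,v)
    for k in range(1,n):
        if st[k,4]>1200:
            c,_=cv2.findContours((lab==k).astype(np.uint8),0,2);(a,b),r=cv2.minEnclosingCircle(max(c,key=len))
            print(st[k],'circle',round(a,1),round(b,1),round(r,1),onz(C,a,b,.027).round(4))
    return C
''')
E
python3 -c "
from h import *
lid('ld',.402,-.204)
im=cv2.imread('pics/lc.png')[:,:,::-1];m=((im[:,:,0]<112)&(im[:,:,0]>45)&(im[:,:,0]>1.7*im[:,:,2])).astype(np.uint8)
n,l,s,c=cv2.connectedComponentsWithStats(m);print(s[s[:,4]>1200])"
```

```text
ld t 22.725 tcp [ 0.4034 -0.2047  0.1689] gap 0.04822128146842259 expect 311 224
[ 368    0  235   92 3805] circle 483.4 38.1 121.6 [ 0.5485 -0.0812  0.027 ]
[ 276  191   68   67 3657] circle 308.8 222.8 35.7 [ 0.3996 -0.2027  0.027 ]
[[     0      0    640    480 290987]
 [   107      0    298     82   7301]
 [   282    187     67     68   3617]
 [   246    349    136     58   2766]]
```

>>> arm_command --pt "110 -0.3 0 -4 0 0 0" --pt "110 0 0 -4 0 0 0" --pt "110 0 0 -3 0 0 0" --pt "110 0 0 -2 0 0 0" --pt "110 0 0 -0.85 0 0 0" --pt "110 0 0 0 0 0 0" --pt "110 0 0 0 0 0 0" --pt "255 0 0 0 0 0 0" --pt "255 0 0 0 0 0 0" --pt "255 0 0 0 0 0 0" --pt "255 0 0 0 0 0 0" --pt "255 0 0 0 0 0 0"

```text
time_s: 24.28
tool_pos: [0.4006, -0.2051, 0.0307]
ee_rot: [1.315, 1.137, -1.313]
wrist_force: [-0.8, 0.5, 6.2]
finger_gap: 0.0245
```

>>> arm_command --pt "255 0 0 3 0 0 0" --pt "255 0 0 5 0 0 0" --pt "255 0 0 5 0 0 0" --pt "255 2.6 2.8 0 0 0 0" --pt "255 2.6 2.8 0 0 0 0" --pt "255 2.7 2.8 0 0 0 0" --pt "255 2.7 2.8 0 0 0 0" --pt "255 2.7 2.9 0 0 0 0" --pt "255 0 0 -2 0 0 0" --pt "255 0 0 -2 0 0 0" --pt "255 0 0 -1 0 0 0" --pt "255 0 0 0 0 0 0" --pt "255 0 0 0 0 0 0"

```text
time_s: 25.9
tool_pos: [0.5333, -0.064, 0.1106]
ee_rot: [1.316, 1.137, -1.314]
wrist_force: [0.6, -0.3, -0.6]
finger_gap: 0.0242
```

>>> arm_command --pt "255 0 0 -0.7 0 0 0" --pt "255 0 0 -0.4 0 0 0" --pt "255 0 0 -0.3 0 0 0" --pt "255 0 0 -0.3 0 0 0" --pt "255 0 0 -0.2 0 0 0" --pt "255 0 0 0 0 0 0"

```text
time_s: 26.65
tool_pos: [0.5329, -0.0639, 0.0909]
ee_rot: [1.315, 1.137, -1.315]
wrist_force: [-0.0, -0.8, -0.8]
finger_gap: 0.0245
```

>>> arm_command --pt "255 0 0 -0.2 0 0 0" --pt "255 0 0 -0.2 0 0 0" --pt "255 0 0 -0.2 0 0 0" --pt "255 0 0 -0.2 0 0 0" --pt "255 0 0 -0.2 0 0 0" --pt "255 0 0 0 0 0 0"

```text
time_s: 27.4
tool_pos: [0.5331, -0.0639, 0.0818]
ee_rot: [1.315, 1.137, -1.314]
wrist_force: [-1.8, -1.0, 5.4]
finger_gap: 0.0247
```

>>> arm_command --pt "255 0 0 -0.15 0 0 0" --pt "255 0 0 -0.15 0 0 0" --pt "255 0 0 -0.1 0 0 0" --pt "255 0 0 0 0 0 0"

```text
time_s: 27.9
tool_pos: [0.5356, -0.064, 0.0805]
ee_rot: [1.318, 1.135, -1.31]
wrist_force: [-1.4, 0.4, 18.9]
finger_gap: 0.0244
```

>>> arm_command --pt "110 0 0 0.3 0 0 0" --pt "110 0 0 0 0 0 0" --pt "110 0 0 3 0 0 0" --pt "110 0 0 5 0 0 0" --pt "110 0 0 4 0 0 10" --pt "110 0.1 4 0 0 0 10" --pt "110 0.1 4 0 0 0 10" --pt "110 0.1 4 0 0 0 10" --pt "110 0.1 4 0 0 0 10" --pt "110 0.1 4 0 0 0 10" --pt "110 0.1 4 0 0 0 10" --pt "110 0.1 4 0 0 0 10" --pt "110 0.1 2.6 -3 0 0 10" --pt "110 0 0 0 0 0 0" --pt "110 0 0 0 0 0 0" --pt "110 0 0 0 0 0 0"

```text
time_s: 29.9
tool_pos: [0.5418, 0.2406, 0.1709]
ee_rot: [0.116, 1.566, -0.116]
wrist_force: [1.0, -0.6, 0.8]
finger_gap: 0.0485
```

```bash
python3 -c "
from h import *
C=lid('la',.543,.242); print(read_state()['q'].round(2))
for z in(.028,.05):print(z,proj(C,(.543,.242,z)))"
```

```text
la t 29.9 tcp [0.5418 0.2406 0.1709] gap 0.04851541628867197 expect 313 225
[  21  175  132  172 6971] circle 86.5 260.0 100.3 [0.5454 0.0357 0.027 ]
[ 285  190   67   67 3102] circle 318.2 223.0 33.8 [0.5419 0.2461 0.027 ]
[-0.74  0.24  0.33  1.69 -0.08  1.22  1.02]
0.028 (np.float64(313.7464363225049), np.float64(225.22459943124525))
0.05 (np.float64(313.79485261136307), np.float64(232.12749103511402))
```

>>> arm_command --pt "110 0 0.5 -4 0 0 0" --pt "110 0 0 -4 0 0 0" --pt "110 0 0 -3 0 0 0" --pt "110 0 0 -2 0 0 0" --pt "110 0 0 -1 0 0 0" --pt "110 0 0 0 0 0 0" --pt "110 0 0 0 0 0 0" --pt "255 0 0 0 0 0 0" --pt "255 0 0 0 0 0 0" --pt "255 0 0 0 0 0 0" --pt "255 0 0 0 0 0 0" --pt "255 0 0 0 0 0 0"

```text
time_s: 31.45
tool_pos: [0.5415, 0.2474, 0.0309]
ee_rot: [0.114, 1.567, -0.112]
wrist_force: [-1.5, -1.2, 5.9]
finger_gap: 0.0245
```

>>> arm_command --pt "255 0 0 3 0 0 0" --pt "255 0 0 5 0 0 0" --pt "255 0 0 5 0 0 0" --pt "255 1.3 -4.6 0 0 0 0" --pt "255 1.4 -4.6 0 0 0 0" --pt "255 1.4 -4.6 0 0 0 0" --pt "255 1.4 -4.6 0 0 0 0" --pt "255 1.4 -4.6 0 0 0 0" --pt "255 0 0 -2 0 0 0" --pt "255 0 0 -2 0 0 0" --pt "255 0 0 -1 0 0 0" --pt "255 0 0 0 0 0 0" --pt "255 0 0 0 0 0 0"

```text
time_s: 33.08
tool_pos: [0.6103, 0.0179, 0.1104]
ee_rot: [0.112, 1.567, -0.112]
wrist_force: [0.3, 0.7, -0.6]
finger_gap: 0.0243
```

>>> arm_command --pt "255 0 -0.05 -0.7 0 0 0" --pt "255 0 0 -0.4 0 0 0" --pt "255 0 0 -0.3 0 0 0" --pt "255 0 0 -0.3 0 0 0" --pt "255 0 0 -0.2 0 0 0" --pt "255 0 0 0 0 0 0"

```text
time_s: 33.83
tool_pos: [0.6097, 0.0166, 0.091]
ee_rot: [0.113, 1.568, -0.113]
wrist_force: [-2.2, -0.1, 0.5]
finger_gap: 0.0246
```

>>> arm_command --pt "255 0 0 -0.2 0 0 0" --pt "255 0 0 -0.2 0 0 0" --pt "255 0 0 -0.2 0 0 0" --pt "255 0 0 -0.2 0 0 0" --pt "255 0 0 -0.2 0 0 0" --pt "255 0 0 0 0 0 0"

```text
time_s: 34.58
tool_pos: [0.6108, 0.0165, 0.0825]
ee_rot: [0.114, 1.566, -0.113]
wrist_force: [-2.5, -0.8, 6.3]
finger_gap: 0.0243
```

>>> arm_command --pt "255 0 0 -0.15 0 0 0" --pt "255 0 0 -0.1 0 0 0" --pt "255 0 0 0 0 0 0"

```text
time_s: 34.95
tool_pos: [0.6115, 0.0164, 0.0809]
ee_rot: [0.114, 1.564, -0.113]
wrist_force: [-2.2, -0.4, 9.9]
finger_gap: 0.0243
```

>>> arm_command --pt "255 0 0 -0.1 0 0 0" --pt "255 0 0 0 0 0 0"

```text
time_s: 35.2
tool_pos: [0.6124, 0.0164, 0.0808]
ee_rot: [0.115, 1.562, -0.112]
wrist_force: [-2.7, -0.2, 13.6]
finger_gap: 0.0245
```

>>> arm_command --pt "110 0 0 0.3 0 0 0" --pt "110 0 0 0 0 0 0" --pt "110 0 0 3 0 0 0" --pt "110 0 0 5 0 0 0" --pt "110 -3 4 4 0 0 0" --pt "110 -3.3 5 0 0 0 0" --pt "110 -3.3 5 0 0 0 0" --pt "110 -3.3 5 0 0 0 0" --pt "110 -3.3 5 0 0 0 0" --pt "110 -3.2 0.9 -3 0 0 0" --pt "110 0 0 0 0 0 0" --pt "110 0 0 0 0 0 0" --pt "110 0 0 0 0 0 0"

```text
time_s: 36.83
tool_pos: [0.4182, 0.2641, 0.1702]
ee_rot: [0.116, 1.566, -0.114]
wrist_force: [-0.2, 0.5, 0.4]
finger_gap: 0.0484
```

```bash
python3 -c "
from h import *
C=lid('lb',.416,.266); print(read_state()['q'].round(2))
S,im=shot('side','s8')
print('top');shot('top','t8')"
```

```text
lb t 36.825 tcp [0.4182 0.2641 0.1702] gap 0.04838626797097935 expect 313 221
[ 570   86   32  115 2737] circle 592.2 142.9 57.6 [0.3839 0.4983 0.027 ]
[ 285  192   66   60 2664] circle 317.7 218.5 34.1 [0.414  0.2698 0.027 ]
[   0  301  136   63 6557] circle 65.1 337.2 70.0 [0.4949 0.0132 0.027 ]
[-0.85  0.03  0.23  1.92 -0.01  1.2   0.81]
top
```

```bash
python3 -c "
from h import *
im=cv2.imread('pics/lb.png')[160:290,240:400]
cv2.imwrite('pics/c8.png',cv2.convertScaleAbs(cv2.resize(im,None,fx=4,fy=4,interpolation=cv2.INTER_CUBIC),alpha=1.8))"
```

```text
(no output)
```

View pics/c8.png

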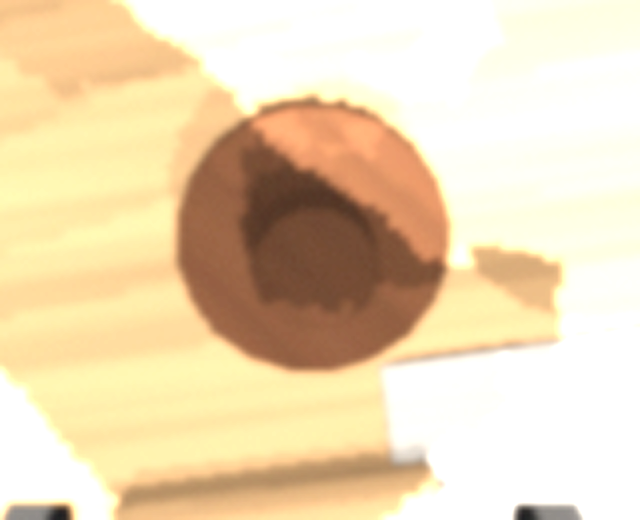

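>>> arm_command --pt "110 -0.45 0.5 -4 0 0 0" --pt "110 0 0 -4 0 0 0" --pt "110 0 0 -3 0 0 0" --pt "110 0 0 -2 0 0 0" --pt "110 0 0 -0.95 0 0 0" --pt "110 0 0 0 0 0 0" --pt "110 0 0 0 0 0 0" --pt "255 0 0 0 0 0 0" --pt "255 0 0 0 0 0 0" --pt "255 0 0 0 0 0 0" --pt "255 0 0 0 0 0 0" --pt "255 0 0 0 0 0 0"

```text
time_s: 38.48
tool_pos: [0.4126, 0.27, 0.0308]
ee_rot: [0.114, 1.567, -0.112]
wrist_force: [-1.2, -1.1, 5.6]
finger_gap: 0.0245
```

>>> arm_command --pt "255 0 0 3 0 0 0" --pt "255 0 0 5 0 0 0" --pt "255 0 0 5 0 0 0" --pt "255 2 -4.2 0 0 0 0" --pt "255 2 -4.2 0 0 0 0" --pt "255 2.1 -4.2 0 0 0 0" --pt "255 2.1 -4.2 0 0 0 0" --pt "255 2.1 -4.2 0 0 0 0" --pt "255 2.1 -4.1 0 0 0 0" --pt "255 0 0 -2 0 0 0" --pt "255 0 0 -2 0 0 0" --pt "255 0 0 -1 0 0 0" --pt "255 0 0 0 0 0 0" --pt "255 0 0 0 0 0 0"

```text
time_s: 40.22
tool_pos: [0.5366, 0.0188, 0.1107]
ee_rot: [0.113, 1.567, -0.113]
wrist_force: [0.3, 1.3, -1.6]
finger_gap: 0.0244
```

>>> arm_command --pt "255 0 0 -0.7 0 0 0" --pt "255 0 0 -0.4 0 0 0" --pt "255 0 0 -0.3 0 0 0" --pt "255 0 0 -0.3 0 0 0" --pt "255 0 0 -0.2 0 0 0" --pt "255 0 0 0 0 0 0"

```text
time_s: 40.98
tool_pos: [0.5358, 0.0191, 0.0909]
ee_rot: [0.113, 1.569, -0.113]
wrist_force: [-2.6, 1.9, 2.3]
finger_gap: 0.0245
```

>>> arm_command --pt "255 -0.05 0.05 -0.2 0 0 0" --pt "255 0 0 -0.2 0 0 0" --pt "255 0 0 -0.2 0 0 0" --pt "255 0 0 -0.2 0 0 0" --pt "255 0 0 -0.2 0 0 0" --pt "255 0 0 -0.15 0 0 0" --pt "255 0 0 -0.1 0 0 0" --pt "255 0 0 0 0 0 0"

```text
time_s: 41.98
tool_pos: [0.5378, 0.019, 0.0808]
ee_rot: [0.114, 1.563, -0.112]
wrist_force: [-3.7, 0.7, 12.5]
finger_gap: 0.0246
```

>>> arm_command --pt "255 0 0 -0.1 0 0 0" --pt "255 0 0 0 0 0 0"

```text
time_s: 42.22
tool_pos: [0.5388, 0.019, 0.0808]
ee_rot: [0.115, 1.561, -0.112]
wrist_force: [-2.9, -0.2, 15.3]
finger_gap: 0.0243
```

>>> arm_command --pt "110 0 0 0.3 0 0 0" --pt "110 0 0 0 0 0 0" --pt "110 0 0 3 0 0 0" --pt "110 0 0 5 0 0 0" --pt "110 -3 -0.5 4 0 0 0" --pt "255 -4 -2 3 0 0 0" --pt "255 -2.3 -1.5 0 0 0 0" --pt "255 0 0 0 0 0 0" --pt "255 0 0 0 0 0 0" --pt "255 0 0 0 0 0 0"

```text
time_s: 43.48
tool_pos: [0.4429, -0.0204, 0.2299]
ee_rot: [0.112, 1.569, -0.113]
wrist_force: [-0.7, 0.4, 0.2]
finger_gap: 0.0001
```

```bash
python3 -c "
from h import *
s=read_state();print(s['tool_pos'],s['wrist_force'],s['q'].round(2))
S,b=shot('side','s9');C,a=shot('wrist','w9');print(proj(C,(.471,-.02,.098)))
o=np.zeros((480,800,3),np.uint8);o[:,:400]=a[::1,120:520,::-1];o[:,400:]=b[140:380,280:480,::-1].repeat(2,0).repeat(2,1)
cv2.imwrite('pics/c9.png',cv2.convertScaleAbs(o,alpha=1.6))"
```

```text
[ 0.44293778 -0.02037303  0.22988656] [-0.69804586  0.41601459  0.23165457] [-0.56 -0.16  0.5   1.95  0.08  1.33  1.34]
(np.float64(317.2865387166508), np.float64(259.09002966325284))
```

View pics/c9.png

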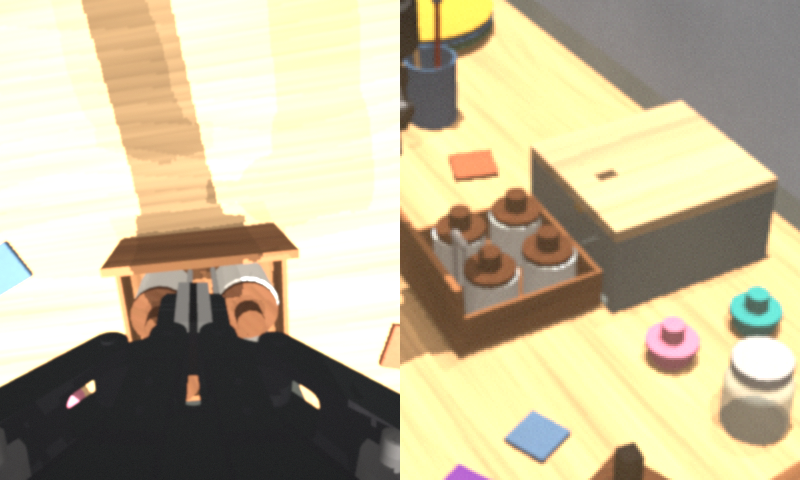

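All four lids look seated. Next I'll lower the closed fingers in front of the drawer and push.

>>> arm_command --pt "255 0 0 -5 0 0 0" --pt "255 0 0 -5 0 0 0" --pt "255 0 0 -4 0 0 0" --pt "255 0 0 -2 0 0 0" --pt "255 0 0 0 0 0 0" --pt "255 0 0 0 0 0 0" --pt "255 1 0 0 0 0 0" --pt "255 1 0 0 0 0 0" --pt "255 1 0 0 0 0 0" --pt "255 1 0 0 0 0 0" --pt "255 0 0 0 0 0 0"

```text
time_s: 44.95
tool_pos: [0.4832, -0.0209, 0.0705]
ee_rot: [0.113, 1.568, -0.114]
wrist_force: [-3.4, 0.3, 1.9]
finger_gap: -0.0001
```

>>> arm_command --pt "255 1 -0.05 0 0 0 0" --pt "255 1 -0.05 0 0 0 0" --pt "255 1 -0.05 0 0 0 0" --pt "255 1 -0.05 0 0 0 0" --pt "255 1 -0.05 0 0 0 0" --pt "255 1 -0.05 0 0 0 0" --pt "255 1 -0.05 0 0 0 0" --pt "255 1 -0.05 0 0 0 0" --pt "255 1 -0.05 0 0 0 0" --pt "255 1 -0.05 0 0 0 0" --pt "255 1 -0.05 0 0 0 0" --pt "255 1 -0.05 0 0 0 0" --pt "255 1 -0.05 0 0 0 0" --pt "255 0.5 0 0 0 0 0" --pt "255 0 0 0 0 0 0"

```text
time_s: 46.82
tool_pos: [0.6156, -0.0259, 0.0701]
ee_rot: [0.114, 1.573, -0.111]
wrist_force: [-8.2, 2.2, 6.9]
finger_gap: 0.0005
```

>>> arm_command --pt "255 0.5 0 0 0 0 0" --pt "255 0.5 0 0 0 0 0" --pt "255 0.4 0 0 0 0 0" --pt "255 0.3 0 0 0 0 0" --pt "255 0.3 0 0 0 0 0" --pt "255 0 0 0 0 0 0"

```text
time_s: 47.58
tool_pos: [0.6362, -0.0267, 0.07]
ee_rot: [0.113, 1.571, -0.112]
wrist_force: [-6.2, 0.8, 3.7]
finger_gap: 0.0002
```

>>> arm_command --pt "255 0.2 0 0 0 0 0" --pt "255 0.2 0 0 0 0 0" --pt "255 0.2 0 0 0 0 0" --pt "255 0 0 0 0 0 0"

```text
time_s: 48.08
tool_pos: [0.641, -0.0267, 0.0701]
ee_rot: [0.114, 1.574, -0.112]
wrist_force: [-9.5, 0.6, 5.7]
finger_gap: 0.0001
```

>>> arm_command --pt "255 0.2 0 0 0 0 0" --pt "255 0.2 0 0 0 0 0" --pt "255 0 0 0 0 0 0"

```text
time_s: 48.45
tool_pos: [0.6411, -0.0268, 0.07]
ee_rot: [0.114, 1.583, -0.112]
wrist_force: [-20.1, 1.7, 14.2]
finger_gap: -0.0003
```

>>> arm_command --pt "255 -0.5 0 0 0 0 0" --pt "255 -0.5 0 0 0 0 0" --pt "255 -2 0 0 0 0 0" --pt "255 -5 0 0 0 0 0" --pt "255 -5 0 0 0 0 0" --pt "255 -3 0 4 0 0 0" --pt "255 0 0 5 0 0 0" --pt "255 0 5 5 0 0 0" --pt "255 0 6 0 0 0 0" --pt "255 0 6 0 0 0 0" --pt "255 0 6 0 0 0 0" --pt "255 0 0 0 0 0 0"

```text
time_s: 49.95
tool_pos: [0.4869, 0.2032, 0.2045]
ee_rot: [0.108, 1.567, -0.104]
wrist_force: [-0.8, -0.8, -0.4]
finger_gap: 0.0001
```

```bash
python3 -c "
from h import *
C,a=shot('top','t10');S,b=shot('side','s10')
o=np.zeros((600,800,3),np.uint8);o[:300,:]=a[140:340,150:550,::-1][:150].repeat(2,0).repeat(2,1);o[300:,:]=b[170:440,200:500,::-1][60:210,:].repeat(2,0).repeat(2,1)[:, :600].astype(np.uint8) if False else cv2.resize(b[170:440,180:540,::-1],(400,300)).repeat(1,0)[:, :400].repeat(2,1)
o[300:]=0;o[300:,:400]=cv2.resize(b[170:440,180:540,::-1],(400,300));o[300:,400:800]=cv2.resize(a[240:320,480:587,::-1],(400,300))
cv2.imwrite('pics/c10.png',cv2.convertScaleAbs(o,alpha=1.7))"
```

```text
(no output)
```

View pics/c10.png

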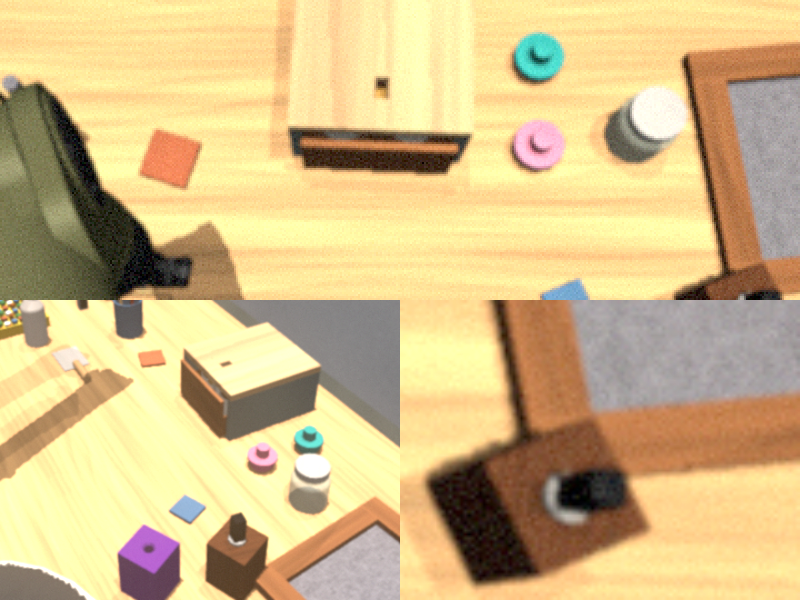

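```bash
python3 -c "
from h import *
a=cv2.cvtColor(cv2.imread('pics/top0.png'),6).astype(float);b=cv2.cvtColor(cv2.imread('pics/t10.png'),6).astype(float)
for n,(y0,y1,x0,x1) in dict(drawer=(195,235,300,380),top=(120,170,300,380),key=(275,305,510,548)).items():
    A,B=a[y0:y1,x0:x1],b[y0:y1,x0:x1]; print(n,abs(A-B).mean(),cv2.phaseCorrelate(A,B))
s=read_state();print(s['time_s'],s['wrist_force']);finish_job()"
```

```text
drawer 11.4734375 ((-0.11246386268392428, 0.01688870350403704), 1.131381414849939)
top 16.36075 ((0.3264771727632976, -0.371911765831058), 0.6372967444136004)
key 8.647368421052631 ((-0.17280052184819183, 0.22602141161922873), 1.0746824846453107)
50.05 [-0.30965998 -0.07770903 -0.49156591]
the job is handed in; nothing more can be done
```

The job is done and handed in at about 50 s of robot time, well under the 210 s limit; the hand-in reports no verdict.

- **Release:** I pushed the key through the slot, the drawer sprang fully out, and I put the key back in the dark stand.
- **Lids:** All four brown lids went onto pots of their own. Each was pressed until it stopped at the computed home height, with 13 to 19 N of push.
- **Drawer:** I pushed the drawer to its hard stop at about 20 N and backed off; it stayed caught.

**Last checks:**
- Compared with the first top picture, the drawer front and the key each line up to within about 0.3 px, which is under 1 mm.
- The last pictures show the collar resting on the stand and the jar, glue bottle and brush pot upright. I judged their positions by eye and did not measure them.
- The gripper was clear of everything, with wrist force under 1 N.

**Disagreements:** The top and wrist cameras differed by 2 to 3 mm on the pot and lid positions. Some lids also went in with 2 to 4 N of sideways force, but all reached home height.

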